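# Unload a pressed lens blank from its mould with the knock-out lever

## Robot

A 7-joint arm with a two-finger parallel gripper is mounted at the origin on the work surface. World frame = base frame: x ahead of the robot, y to its left, z up, the work surface at z = 0. Lengths are in m, angles in rad, forces in N, time in s.
With the tool pointing down it reaches from about 0.35 to 0.775 m from the base axis. Payload 3.1 kg.
Tool frame: the origin (TCP) lies midway between the tips of the shut fingers; the grasp point (between the pads) lies 19 mm behind it; z points along the fingers, y is the line along which they close (so a half turn about z gives the same grasp; the last joint's range is limited). The gripper opens to 85 mm and grips with 20 to 120 N. Pads are 22 mm wide; open, the fingers measure 114 mm over their backs; the gripper's body (76 mm by 85 mm) begins 54 mm behind the grasp point. The pads swing forward as they close: fully open they stand 13 mm farther back than shut.
Start: joints at [-1.19, 0.311, 0.014, 1.512, -0.004, 1.319, -0.027], TCP at [0.226, 0.502, 0.231] pointing down, gripper open.
Joint ranges: [-2.7, 2.7], [-0.3, 1.91], [-1.27, 1.3], [0.12, 2.57], [-1.44, 4.58], [0.2, 2.03], [-3.05, 3.05]. Speed limits (rad/s): [2.79, 2.79, 3.14, 3.14, 3.14, 3.14, 3.14].

## Interface

Orientations are given as a unit quaternion [w, x, y, z].
In Python, from bench import ctrl gives the robot as it stands. Calls block until the motion is done:
- ctrl.reach(position, orientation): joint-space move of the TCP to a pose.
- ctrl.move_linear(position, rate=0.15, rotation=None, f_stop=None): straight line of the TCP; rotation=None keeps the orientation; rate is the mean speed in m/s. With f_stop (N) it stops when the force on the tool has changed by that much, and returns True; else False.
- ctrl.move_joints(angles): joint-space move.
- ctrl.command_gripper(opening, force=None): finger opening in m; force is the grip in N (None keeps the last); returns when the fingers have stopped.
- ctrl.dwell(seconds).
- ctrl.inverse_kinematics(position, orientation): joint angles nearest the present ones, or None.
- ctrl.sense(): the state.
- ctrl.snapshot(name): name is "scene" or "top"; returns the picture (480x640x3 uint8, red, green, blue); there is no depth.
- ctrl.camera_info(name): a dict with "fx", "fy", "cx", "cy" (pixels), "extrinsics" (4x4, takes a point from world to camera coordinates). Camera axes: x right, y down, z forward; pixel columns grow to the right and rows downward; lengths in m; the calibration is good to about 2 mm. A picture is of the moment at which its call begins. camera_info takes no time and is no camera call.
A pose or a line that the arm cannot do raises ctrl.MotionError and nothing moves.
- ctrl.finish_job(): hands the job in; it is judged then, once.
The state is a dict: "clock": time; "joints": joint angles; "joint_velocities": joint speeds; "tau": joint torques, N m; "tool_pos": TCP position; "ee_rot": TCP orientation; "ft_force": force on the tool from outside, world axes, zero at the start; "wrist_torque": the same for the moment, N m; "finger_gap": finger opening in m; "grip_force": force on a finger pad.
Only numpy, scipy, OpenCV 4.12 (cv2) and the standard library are available. Lean on these libraries where they do the work, as an engineer would, in place of code of your own. Each camera call takes 0.05 s, during which the arm holds its last target. There are 200 camera calls.

## Task

Unload the glass lens blank that is stuck down in the mould: slide the stripper dog along its T-slot to the open end, lift it out and leave it in the metal tray, then press the knock-out lever right down so that its rod pushes the blank up out of the cavity. Take the raised blank and set it down gently, flat and wholly on the round iron plate. Never drop the glass or fling it out of the mould, and do not knock over the beaker.

Things in the scene. Friction and masses are not known exactly. Their poses are not given: they have to be found in the camera images.
- mould_stand: Fixed stand. Origin on the bench straight below the cavity's centre; z up, -x along the T-slot to its open end, -y to the knock-out lever. A dark cast-iron mould block and a bright steel T-slot plate form one level top face at z = 150 mm, 165 mm long (x -105 to +60) and 150 mm wide (y -75 to +75), 36 mm thick, on four columns.
- cavity (a point): Centre of the mouth of the round cavity, in the stand's top face (z = 150 mm of the stand), axes of the stand. The cavity is 58 mm across and 27 mm deep; the 30 mm round head of the knockout rod lies flush in a hole in its floor.
- slot_end (a point): Middle of the T-slot's open end, at x = -105, y = 0, z = 150 mm of the stand, same axes. The slot runs along x from here to a closed end at x = -40 mm: neck 16 mm wide and 10 mm deep, under it a cut 28 mm wide and 11.5 mm high.
- stripper_dog: Loose steel hold-down dog, 0.34 kg, held in the T-slot by its foot. Origin: centre of the foot's underside, at x = -66 to -58, y = 0, z = 130 mm of the stand; z up, +x to the cavity. Foot 28 (x) x 25 (y) x 8.5 mm, neck 13 mm wide above it, 1.5 mm play all round. The foot is clear of the slot once the origin is 14 mm past the open end (x below -119 mm of the stand).
- dog_fin (a point): Middle of the top of the dog's upright grip fin, 66 mm above its origin, same axes. Fin 30 (x) x 12 (y) mm, 30 mm high, on a block 36 x 34 mm (z 20 to 36 of the dog), which rests on the stand. A toe 22 mm wide reaches from the block to x = +45 mm over the blank's edge, 4 mm above the stand's top: the blank cannot come up under it. Set down, the dog stands on its foot.
- lens_blank: Loose round pressed-glass blank, pale green, about 0.14 kg, 56 mm diameter, straight side 20 mm high, low dome to 25.7 mm. Origin: centre of its flat underside; z up. Starts down in the cavity, underside 27 mm below the stand's top, dome just below it. With the lever right down the underside is 4.5 mm below the stand's top and 15.5 mm of straight side stands clear.
- knockout (a joint): Knock-out lever angle, rad: 0 at the start (pad up), 0.5 right down at its stop. It pushes the knockout rod up 45 mm per rad. It is stiff (about 5 to 8 N on the pad) and stays where it is left.
- knockout_pad (a point): Middle of the top of the flat pad at the lever's end, 32 mm wide (stand's x) and 54 mm long. At the start it is at x = 0, y = -174, z = 153 mm of the stand and slopes 0.25 rad up away from the cavity. Pressed down, it turns about a pivot axis along the stand's x through y = -45, z = 75 mm, and ends at y = -196, z = 82 mm, sloping 0.25 rad down away from the cavity.
- tray: Fixed open tray of bare sheet metal, 150 (x) x 190 (y) mm, walls 3 mm thick and 25 mm high, empty. Origin: centre of its underside; z up; the inner floor is at z = 3 mm.
- iron_plate: Fixed round dark iron plate lying on the bench, 150 mm diameter, 15 mm thick. Origin: centre of its underside, top at z = 15 mm.
- beaker: Loose glass beaker standing on the bench, 68 mm diameter, 95 mm high. Origin: centre of its underside; z up.
Mind the look-alikes: they are no part of the job. There is more than one size of the stripper_dog; the one meant has the size given above. There is more than one size of the lens_blank; the job needs the largest.

How it is judged:
On the way, in this order (a step that is already met when the one before it is completed fails the run):
1. the stripper dog is out of the slot and in the tray (x of stripper_dog in the frame of tray between -0.072 and 0.072 m and y of stripper_dog in the frame of tray between -0.092 and 0.092 m and z of stripper_dog in the frame of tray below 0.025 m), for 0.2 s.
2. the knockout rod, not the fingers, has raised the blank at least 18 mm and it sits level on the rod (value of joint knockout above 0.4 rad and z of lens_blank in the frame of cavity between -0.009 and 0 m and horizontal distance between lens_blank and cavity below 0.004 m and angle between lens_blank's own z axis and vertical below 0.1 rad and contact force between the fingers and lens_blank below 0.1 N), for 0.2 s.
At the end, for the whole second after the job is handed in: The blank lies at rest the right way up, flat (within 0.08 rad) on top of the round iron plate, its centre within 47 mm of the plate's centre so that none of it overhangs; the stripper dog lies at rest on the floor of the tray (all of step 1 and horizontal distance between lens_blank and iron_plate below 0.047 m and z of lens_blank in the frame of iron_plate between 0.012 and 0.018 m and angle between lens_blank's own z axis and vertical below 0.08 rad and linear speed of each of lens_blank, stripper_dog below 0.02 m/s); the robot touches nothing.
It fails at once if the glass is dropped or flung: it moves faster than 0.5 m/s while no finger holds it (linear speed of lens_blank above 0.5 m/s and contact force between the fingers and lens_blank below 0.05 N).
It fails at once if the beaker is knocked over (angle between beaker's own z axis and vertical above 0.5 rad).
It also fails if it takes over 69 s, if anything falls off the work surface, if the arm or the gripper's body presses on something with over 40 N, if the wrist force passes 120 N, or if a joint passes its speed limit or range.

## Working session

There is one attempt and no reset: what is moved stays moved. The work goes in short steps, each a Python script; the robot and the scene stay as the last script left them, time stands still between calls to the robot, and variables do not carry over. Pictures are saved under pics/ and viewed, at most 10 in all, crops included, and the job is handed in when it is done.

```bash
mkdir -p pics; ls
python3 - <<'E'
from bench import ctrl
import cv2,numpy as np
np.set_printoptions(precision=4,suppress=True)
for n in("scene","top"):
    im=ctrl.snapshot(n); cv2.imwrite(f"pics/{n}0.png",im[:,:,::-1]); print(n,ctrl.camera_info(n))
s=ctrl.sense(); print(s)
E
```

```text
pics
scene {'fx': 575.2187305887751, 'fy': 575.2187305887751, 'cx': 321.4162820874237, 'cy': 231.76206919110447, 'extrinsics': array([[-0.1499,  0.9884, -0.0228,  0.0851],
       [ 0.5694,  0.0675, -0.8193, -0.2336],
       [-0.8083, -0.1358, -0.573 ,  1.83  ],
       [ 0.    ,  0.    ,  0.    ,  1.    ]])}
top {'fx': 621.6410767056727, 'fy': 621.6410767056727, 'cx': 325.50029766864526, 'cy': 241.05327439996583, 'extrinsics': array([[-0.0037, -0.9998,  0.0185, -0.0096],
       [-0.9958,  0.002 , -0.0913,  0.5919],
       [ 0.0912, -0.0188, -0.9957,  1.2556],
       [ 0.    ,  0.    ,  0.    ,  1.    ]])}
{'clock': 0.1, 'joints': array([-1.1897,  0.3116,  0.014 ,  1.5129, -0.0044,  1.3192, -0.0272]), 'joint_velocities': array([ 0.0005, -0.0024,  0.0008, -0.0052, -0.0007,  0.0008, -0.0007]), 'tau': array([  0.0009, -38.0855,   0.1466, -23.1241,   0.0122,   0.0081,
         0.    ]), 'tool_pos': array([0.2254, 0.501 , 0.2303]), 'ee_rot': array([-0.0002,  0.2098,  0.9777, -0.001 ]), 'ft_force': array([ 0.005 , -0.3255,  0.0764]), 'wrist_torque': array([-0.0448, -0.0365, -0.0227]), 'grip_force': 0.0, 'finger_gap': 0.08551632123144111}
```

View pics/scene0.png

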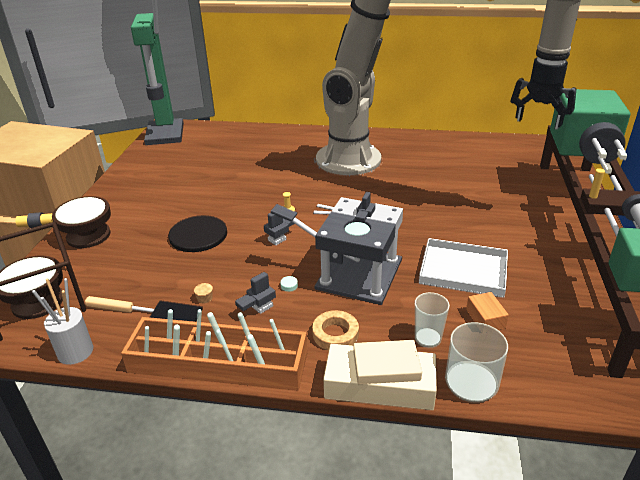

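View pics/top0.png

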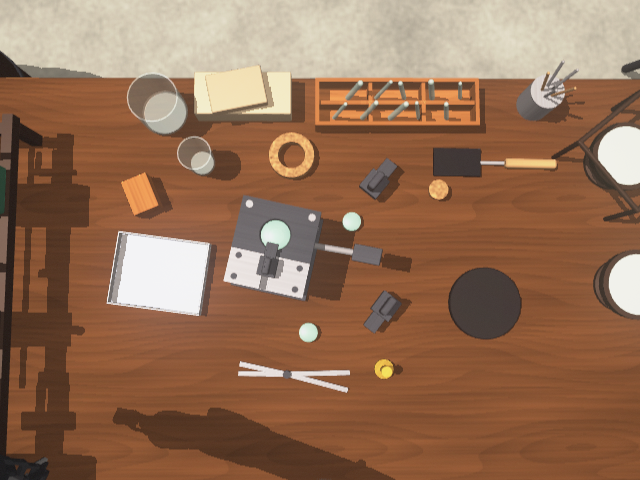

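The scene image shows the stand at about (358,250), with its slot facing the robot. The iron plate is at (198,233), the tray at (464,267) and the beaker at (431,320). In the top image the cavity is at (275,235), the pad at (367,254), the plate at (485,303) and the tray at (160,273). I'll zoom in on the stand.

Run:
```python
import cv2
im=cv2.imread("pics/top0.png")
cv2.imwrite("pics/c1.png",cv2.resize(im[185:310,215:395],None,fx=4.4,fy=4.4,interpolation=cv2.INTER_CUBIC))
im=cv2.imread("pics/scene0.png")
cv2.imwrite("pics/c2.png",cv2.resize(im[185:305,255:415],None,fx=4.8,fy=4.8,interpolation=cv2.INTER_CUBIC))
```

```text
(no output)
```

View pics/c1.png

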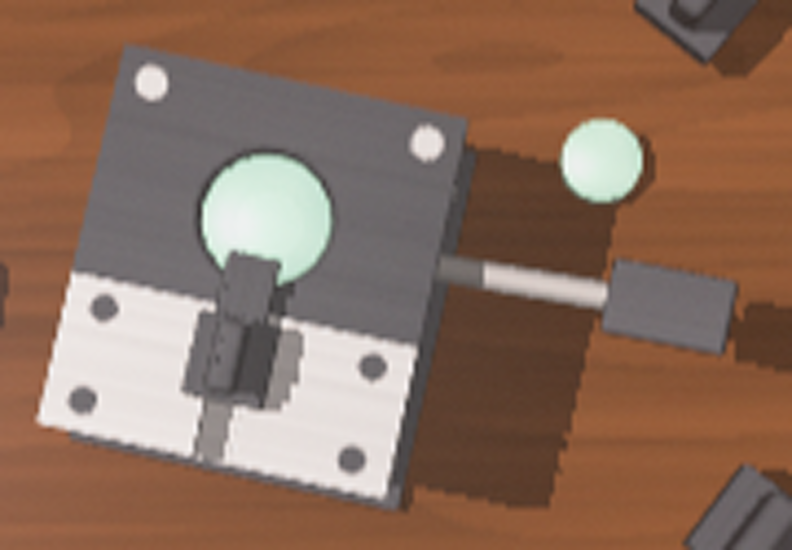

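View pics/c2.png

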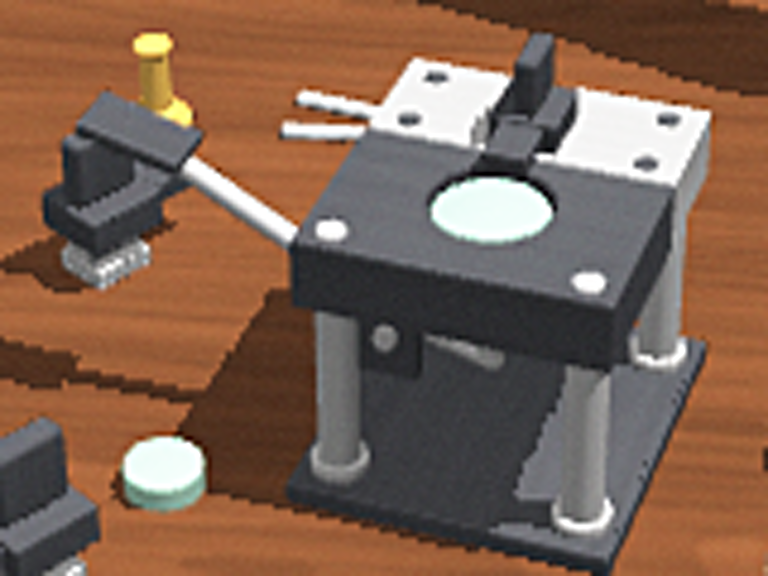

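```bash
cat > h.py <<'E'
import numpy as np,cv2
from scipy.optimize import least_squares
from bench import ctrl
np.set_printoptions(precision=4,suppress=True)
CI={n:ctrl.camera_info(n) for n in("scene","top")}
def proj(n,P):
    c=CI[n];E=c["extrinsics"];q=np.atleast_2d(P)@E[:3,:3].T+E[:3,3]
    return np.c_[c["fx"]*q[:,0]/q[:,2]+c["cx"],c["fy"]*q[:,1]/q[:,2]+c["cy"]]
def ray(n,uv,z):
    c=CI[n];E=c["extrinsics"];d=E[:3,:3].T@np.array([(uv[0]-c["cx"])/c["fx"],(uv[1]-c["cy"])/c["fy"],1])
    o=-E[:3,:3].T@E[:3,3];return o+d*(z-o[2])/d[2]
def tf(p,P):
    P=np.atleast_2d(P);c,s=np.cos(p[2]),np.sin(p[2])
    return np.c_[p[0]+c*P[:,0]-s*P[:,1],p[1]+s*P[:,0]+c*P[:,1],P[:,2]]
E
python3 - <<'E'
from h import *
C=np.array([[60,75,150],[60,-75,150],[-105,-75,150],[-105,75,150],[0,0,150]])/1e3
cr=lambda a,f,o:(np.array(a)+.5)/f-.5+np.array(o)
T=cr([(126,45),(467,118),(388,498),(38,422),(266,220)],4.4,(215,185))
S=cr([(620,310),(293,250),(415,58),(712,112),(492,204)],4.8,(255,185))
for use in((1,1),(1,0),(0,1)):
    f=lambda p:np.r_[use[0]*(proj("top",tf(p,C[:4]))-T[:4]).ravel(),use[1]*(proj("scene",tf(p,C[:4]))-S[:4]).ravel()]
    r=least_squares(f,[.6,.05,-.2],x_scale=[.1,.1,.1]);print(r.x,np.abs(r.fun).max());
    if use==(1,1):p=r.x;print(r.fun.reshape(-1,2))
print("cav",ray("top",T[4],.15),ray("scene",S[4],.149))
for n,c in(("top",cr((226,354),4.4,(215,185))),("scene",cr((536,52),4.8,(255,185)))):
    w=ray(n,c,.196);d=w[:2]-p[:2];cs,sn=np.cos(p[2]),np.sin(p[2]);print("fin",n,w,"stand",cs*d[0]+sn*d[1],-sn*d[0]+cs*d[1])
c=cr((670,307),4.4,(215,185));print("pad top",ray("top",c,.153),tf(p,[0,-.174,.153]))
top=cv2.imread("pics/top0.png");sc=cv2.imread("pics/scene0.png")
for n,im,z,box in(("top",top,.015,(440,530,255,345)),("scene",sc,.015,(160,235,205,260))):
    a,b,y0,y1=box;m=(im[y0:y1,a:b].max(2)<65).astype(np.uint8)
    cs=max(cv2.findContours(m,0,1)[0],key=cv2.contourArea)
    W=np.array([ray(n,(u+a,v+y0),z)[:2] for u,v in cs[:,0]]);print("plate",n,cv2.minEnclosingCircle(W.astype(np.float32)),W.mean(0))
m=(top[215:330,95:225].min(2)>150).astype(np.uint8)
cs=max(cv2.findContours(m,0,1)[0],key=cv2.contourArea)
W=np.array([ray("top",(u+95,v+215),.014)[:2] for u,v in cs[:,0]]);print("tray",cv2.minAreaRect(W.astype(np.float32)))
for uv in((118,232),(212,242),(200,315),(107,304)):print(ray("top",uv,.025))
print("beaker",ray("top",(202,163),0),ray("scene",(429,338),0),"big",ray("top",(165,112),0))
print("dogs",ray("top",(379,180),.04),ray("top",(384,310),.04),"yellow",ray("top",(385,370),.03))
E
```

```text
[ 0.5945  0.086  -0.2104] 1.8706507413507154
[[-1.0709 -0.5254]
 [-0.2144 -0.6231]
 [-0.6416 -0.419 ]
 [-0.4991  0.1322]
 [-0.8588 -0.7744]
 [-0.6758 -1.8707]
 [-0.757  -0.1868]
 [-0.3397 -0.4704]]
[ 0.5938  0.0848 -0.2136] 0.5047402027797716
[ 0.5976  0.0878 -0.2047] 0.8255077153842194
cav [0.5928 0.085  0.15  ] [0.5966 0.0863 0.149 ]
fin top [0.5336 0.0981 0.196 ] stand -0.062035375497047525 -0.0008721375205504849
fin scene [0.5397 0.1003 0.196 ] stand -0.05651496823417691 0.0025634861775772205
pad top [ 0.5553 -0.0858  0.153 ] [[ 0.5581 -0.0842  0.153 ]]
plate top ((0.4657628536224365, -0.30555400252342224), 0.06422345340251923) [ 0.4669 -0.28  ]
plate scene ((0.4771166443824768, -0.33759477734565735), 0.08106966316699982) [ 0.4779 -0.3374]
tray ((0.5281193852424622, 0.3349193334579468), (0.19108498096466064, 0.1517478972673416), 82.20670318603516)
[0.6116 0.4155 0.025 ]
[0.5905 0.2225 0.025 ]
[0.4413 0.2449 0.025 ]
[0.4643 0.4338 0.025 ]
beaker [0.7613 0.2499 0.    ] [0.7627 0.2527 0.    ] big [0.8721 0.3303 0.    ]
dogs [ 0.717 -0.122  0.04 ] [ 0.4502 -0.1291  0.04  ] yellow [ 0.3293 -0.1307  0.03  ]
```

The two cameras agree on the stand to about 2–3 mm: (0.595, 0.0865), yaw -0.21. The fin and pad readings match the given geometry. Next I'll grip the fin and fix the plate measurement.

```bash
cat >> h.py <<'E'
ST=np.array([.595,.0865,-.21])
def Q(yaw,k=1): a=(yaw+k*np.pi)/2; return np.array([0,np.cos(a),np.sin(a),0])
def st(x,y,z): return tf(ST,np.array([x,y,z]))[0]
def rel(w):
    d=np.array(w[:2])-ST[:2];c,s=np.cos(ST[2]),np.sin(ST[2]);return np.array([c*d[0]+s*d[1],-s*d[0]+c*d[1],w[2]])
def rep(t=""):
    s=ctrl.sense();print(t,"t%.1f"%s["clock"],"tcp",s["tool_pos"],"st",rel(s["tool_pos"]),"F",s["ft_force"],"gap %.4f grip %.1f"%(s["finger_gap"],s["grip_force"]))
E
python3 - <<'E'
from h import *
for n,uv,h in(("top",(485,303),(36,0)),("scene",(198,233),(29.5,0))):
    c=ray(n,uv,.015);print("plate",n,c,np.linalg.norm(ray(n,np.add(uv,h),.015)-c))
q=Q(ST[2]);print(ctrl.inverse_kinematics(st(-.062,0,.23),q))
ctrl.reach(st(-.061,0,.225),q);rep("above")
ctrl.move_linear(st(-.061,0,.171),rate=.08,f_stop=8);rep("down")
ctrl.command_gripper(.03,force=30);rep("pre")
im=ctrl.snapshot("scene");cv2.imwrite("pics/g.png",cv2.resize(im[150:300,260:420,::-1],None,fx=4,fy=4,interpolation=cv2.INTER_CUBIC))
E
```

```text
plate top [ 0.4633 -0.3419  0.015 ] 0.07511553327772338
plate scene [ 0.4771 -0.3349  0.015 ] 0.07652189359407198
[-0.5151  0.3078  0.3927  1.5433 -0.1201  1.3144  1.2522]
above t1.9 tcp [0.535  0.101  0.2249] st [-0.0617  0.0017  0.2249] F [-0.6877  0.466  -0.2262] gap 0.0853 grip 0.0
down t2.8 tcp [0.5358 0.0993 0.1715] st [-0.0606  0.0001  0.1715] F [ 0.0297 -0.0809 -0.7939] gap 0.0855 grip 0.0
pre t3.3 tcp [0.5354 0.0992 0.171 ] st [-0.061 -0.     0.171] F [-0.2939 -0.758   0.0618] gap 0.0302 grip 0.0
```

View pics/g.png

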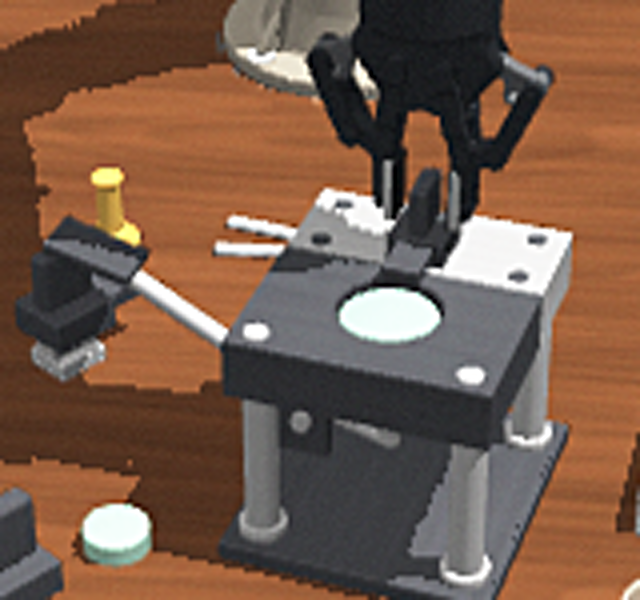

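The pads at (387,185) and (455,195) straddle the fin at (427,195), evenly centred. I'll close the gripper and slide the dog.

Run:
```python
from h import *
ctrl.command_gripper(0,force=60);rep("grip")
p=np.array(ctrl.sense()["tool_pos"]);d=st(-1,0,0)-st(0,0,0)
p[2]+=.0005;ok=ctrl.move_linear(p+.02*d,rate=.04,f_stop=25);rep(f"a{ok}")
if not ok:
    ok=ctrl.move_linear(p+.074*d,rate=.06,f_stop=25);rep(f"b{ok}")
```

```text
grip t3.7 tcp [0.5354 0.0991 0.1711] st [-0.0609 -0.0001  0.1711] F [-0.5556 -0.6499 -0.0245] gap 0.0111 grip 58.8
aFalse t4.3 tcp [0.5152 0.1034 0.1712] st [-0.0816 -0.0001  0.1712] F [ 0.5196 -0.2347 -3.4703] gap 0.0110 grip 58.4
bFalse t5.4 tcp [0.4635 0.1144 0.1718] st [-0.1344 -0.0002  0.1718] F [ 0.749  -0.3845 -3.5203] gap 0.0108 grip 58.4
```

Run:
```python
from h import *
p=np.array(ctrl.sense()["tool_pos"])
if ctrl.move_linear([p[0],p[1],.235],rate=.1,f_stop=15): rep("snag");raise SystemExit
rep("up")
T=[.527,.332]
ctrl.move_linear([*T,.235],rate=.15);rep("over")
ctrl.move_linear([*T,.060],rate=.12,f_stop=10)
c=ctrl.move_linear([*T,.038],rate=.03,f_stop=3);rep(f"floor {c}")
im=ctrl.snapshot("top");cv2.imwrite("pics/t1.png",cv2.resize(im[170:340,90:330,::-1],None,fx=3,fy=3))
ctrl.command_gripper(.05);rep("open")
p=ctrl.sense()["tool_pos"]
ctrl.move_linear([*p[:2],.235],rate=.15)
im=ctrl.snapshot("scene");cv2.imwrite("pics/t2.png",cv2.resize(im[150:310,260:520,::-1],None,fx=3,fy=3))
```

```text
up t6.2 tcp [0.463  0.1142 0.2343] st [-0.1349 -0.0004  0.2343] F [ 0.1624  0.5137 -2.6058] gap 0.0111 grip 58.4
over t7.8 tcp [0.5272 0.3309 0.2352] st [-0.1173  0.2249  0.2352] F [-0.4604 -0.6403 -3.4895] gap 0.0106 grip 58.4
floor True t10.0 tcp [0.5271 0.332  0.0441] st [-0.1176  0.226   0.0441] F [-0.8627 -0.2508  3.953 ] gap 0.0111 grip 59.6
open t10.5 tcp [0.5251 0.3309 0.042 ] st [-0.1193  0.2245  0.042 ] F [-0.0503  0.1493 -0.0065] gap 0.0498 grip 0.0
```

View pics/t2.png

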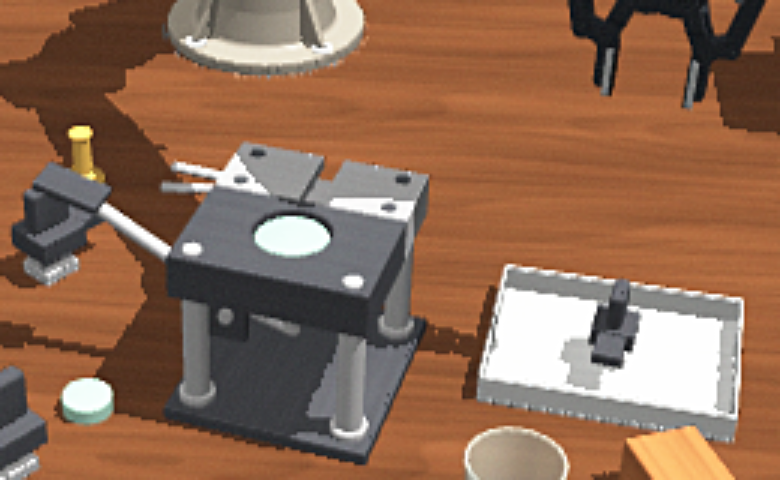

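The dog stands upright mid-tray at (612,330) and the slot is clear. Next comes the lever.

Run:
```python
from h import *
q=Q(ST[2])
ctrl.command_gripper(0,force=30)
ctrl.reach(st(0,-.174,.235),q);rep("above")
ctrl.move_linear(st(0,-.174,.175),rate=.1)
c=ctrl.move_linear(st(0,-.175,.145),rate=.04,f_stop=3);rep(f"touch {c}")
r=.1507
for a in np.linspace(.44,-.01,4):
    c=ctrl.move_linear(st(0,-.045-r*np.cos(a),.075+r*np.sin(a)),rate=.04,f_stop=18);rep(f"a {a:.2f} {c}")
    if c:break
im=ctrl.snapshot("scene");cv2.imwrite("pics/p.png",cv2.resize(im[150:310,260:420,::-1],None,fx=3.7,fy=3.7))
```

```text
above t14.0 tcp [ 0.5593 -0.0814  0.2348] st [ 0.     -0.1716  0.2348] F [-0.1636  1.3294 -0.5541] gap 0.0003 grip 0.0
touch True t15.3 tcp [ 0.5582 -0.0848  0.1528] st [-0.0003 -0.1752  0.1528] F [ 0.3923 -0.1229  0.2556] gap -0.0001 grip 0.0
a 0.44 False t15.9 tcp [ 0.5571 -0.0909  0.139 ] st [-0.0001 -0.1814  0.139 ] F [ 0.009   0.2451 -0.0358] gap 0.0001 grip 0.3
a 0.29 False t16.6 tcp [ 0.5555 -0.0984  0.1179] st [-0.0001 -0.1891  0.1179] F [-0.2308  0.6126  1.3782] gap 0.0001 grip 0.6
a 0.14 False t17.3 tcp [ 0.5546 -0.1035  0.0959] st [ 0.0001 -0.1942  0.0959] F [-1.1699 -0.1119  0.8573] gap 0.0005 grip 0.4
a -0.01 True t17.8 tcp [ 0.5544 -0.1047  0.0838] st [ 0.0001 -0.1954  0.0838] F [-1.6806  1.2123  7.0757] gap 0.0000 grip 3.8
```

View pics/p.png

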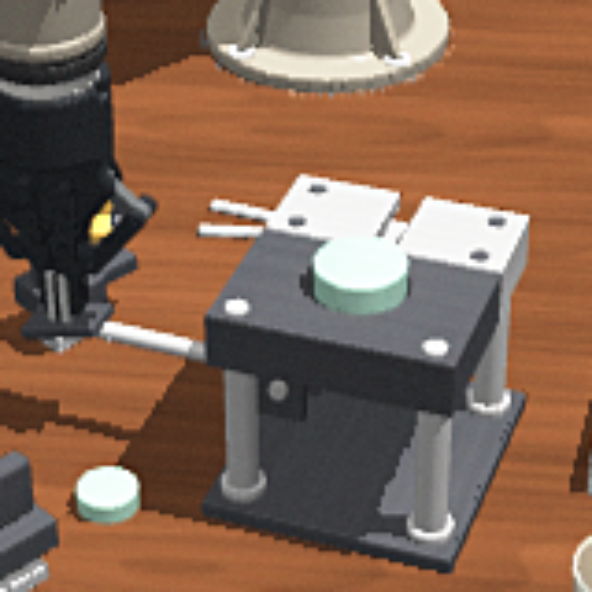

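The blank now stands up in the cavity at (360,272), level. I'll press to the stop once more, then grasp the blank.

Run:
```python
from h import *
q=Q(ST[2])
c=ctrl.move_linear(st(0,-.196,.078),rate=.01,f_stop=16);rep(f"press {c}")
ctrl.move_linear(st(0,-.197,.13),rate=.1)
ctrl.command_gripper(.085,force=30)
ctrl.move_linear(st(0,-.18,.24),rate=.15)
ctrl.dwell(.3)
ctrl.reach(st(0,0,.24),q)
ctrl.move_linear(st(0,0,.19),rate=.1);rep("over")
c=ctrl.move_linear(st(0,0,.1515),rate=.04,f_stop=5);rep(f"down {c}")
im=ctrl.snapshot("scene");cv2.imwrite("pics/l.png",cv2.resize(im[150:310,260:420,::-1],None,fx=3.7,fy=3.7))
```

```text
press True t18.1 tcp [ 0.5544 -0.1047  0.0838] st [ 0.0001 -0.1955  0.0838] F [-0.8171 -0.5649  5.4929] gap -0.0003 grip 3.0
over t22.1 tcp [0.5954 0.0858 0.1905] st [ 0.0005 -0.0006  0.1905] F [-0.0461 -0.0976  0.4051] gap 0.0848 grip 0.0
down False t23.2 tcp [0.5953 0.0865 0.1518] st [0.0003 0.0001 0.1518] F [ 0.517  -0.6362 -0.0643] gap 0.0850 grip 0.0
```

View pics/l.png

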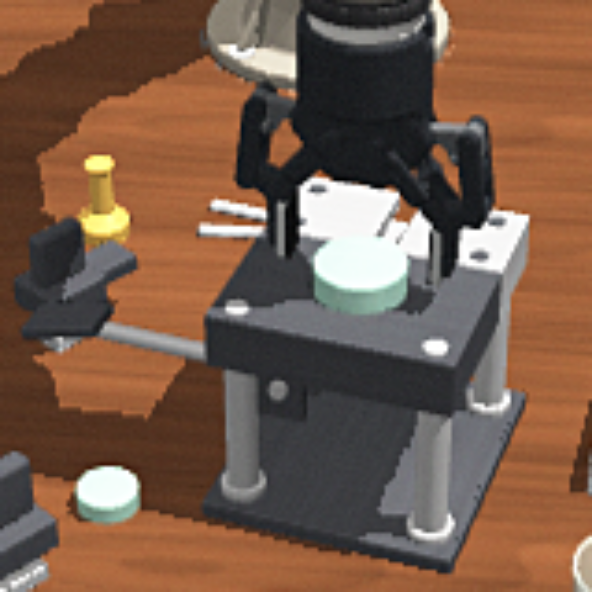

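Fingers at x = 283 and 436 are centred on the blank at 360. I'll pre-close, touch down on the stand so the pads overlap more of the side, then grip.

Run:
```python
from h import *
ctrl.command_gripper(.062,force=30);rep("pre")
c=ctrl.move_linear(st(0,0,.138),rate=.02,f_stop=4);rep(f"touch {c}")
z=ctrl.sense()["tool_pos"][2]
ctrl.move_linear(st(0,0,z+.0025),rate=.02);rep("back")
ctrl.command_gripper(.04,force=35);rep("grip")
p=np.array(ctrl.sense()["tool_pos"])
ctrl.move_linear(p+[0,0,.012],rate=.03);rep("up")
ctrl.move_linear(p+[0,0,.08],rate=.1);rep("up2")
print("zgrip",p[2])
open("zg","w").write(str(p[2]))
```

```text
pre t23.6 tcp [0.5951 0.0865 0.1516] st [0.     0.0001 0.1516] F [ 0.5785 -0.2717 -0.0171] gap 0.0620 grip 0.0
touch True t24.1 tcp [0.5951 0.0865 0.1446] st [0.0001 0.     0.1446] F [-1.5328 -0.4338  3.8947] gap 0.0618 grip 1.9
back t24.4 tcp [0.5948 0.0865 0.1468] st [-0.0002 -0.      0.1468] F [-0.5309 -0.0355 -0.1173] gap 0.0622 grip 0.0
grip t24.6 tcp [0.5949 0.0861 0.1472] st [ 0.     -0.0004  0.1472] F [-1.0137  0.2576  2.0666] gap 0.0544 grip 37.2
up t25.2 tcp [0.595  0.0863 0.1593] st [ 0.     -0.0002  0.1593] F [-0.0305  0.2847 -2.1428] gap 0.0547 grip 37.1
up2 t26.0 tcp [0.5944 0.0861 0.2265] st [-0.0005 -0.0005  0.2265] F [-0.8695  0.6116 -2.1945] gap 0.0542 grip 37.1
zgrip 0.1472215651074968
```

Run:
```python
from h import *
q=Q(ST[2]);X=[.467,-.339]
ctrl.move_linear([*X,.2265],rate=.18);rep("over")
ctrl.move_linear([*X,.06],rate=.1)
ctrl.move_linear([*X,.023],rate=.04);ctrl.dwell(.2);rep("near")
c=ctrl.move_linear([*X,.0125],rate=.012,f_stop=2);rep(f"set {c}")
im=ctrl.snapshot("scene");cv2.imwrite("pics/s.png",cv2.resize(im[140:270,140:300,::-1],None,fx=3.7,fy=3.7))
```

```text
over t28.6 tcp [ 0.4675 -0.3381  0.2264] st [-0.0362 -0.4419  0.2264] F [-0.294   0.1678 -1.5751] gap 0.0547 grip 37.1
near t31.7 tcp [ 0.4672 -0.3392  0.0233] st [-0.0363 -0.443   0.0233] F [ 0.0442  0.7988 -0.5104] gap 0.0547 grip 37.1
set True t32.3 tcp [ 0.467  -0.3389  0.0167] st [-0.0365 -0.4428  0.0167] F [-0.0078  0.4265  4.7136] gap 0.0548 grip 37.5
```

View pics/s.png

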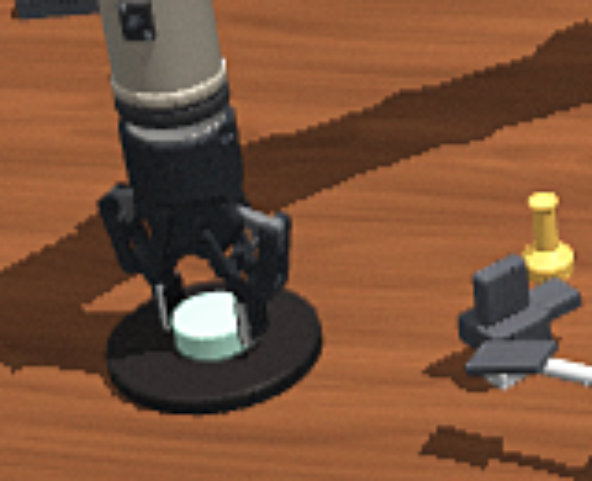

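Contact came at exactly the expected height, TCP 0.0167. The blank at (208,330) is well inside the plate, whose centre is at (214,345). I'll release, lift clear, check the result and hand in.

Run:
```python
from h import *
ctrl.command_gripper(.08);rep("open")
p=np.array(ctrl.sense()["tool_pos"])
ctrl.move_linear(p+[0,0,.03],rate=.05);ctrl.move_linear(p+[0,0,.24],rate=.15);ctrl.dwell(.5);rep("clear")
im=ctrl.snapshot("scene");cv2.imwrite("pics/f.png",im[100:330,130:530,::-1])
```

```text
open t32.7 tcp [ 0.4658 -0.3379  0.0153] st [-0.0379 -0.442   0.0153] F [ 0.0281 -0.1994 -0.5849] gap 0.0800 grip 0.0
clear t35.5 tcp [ 0.4658 -0.3378  0.2552] st [-0.0379 -0.4419  0.2552] F [-0.0384 -0.1358  0.1931] gap 0.0803 grip 0.0
```

View pics/f.png

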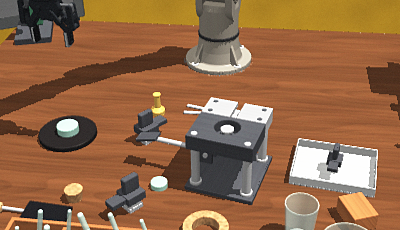

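The blank lies flat near the plate's centre at (68,128), the dog is in the tray at (335,157), and the beaker is standing at (300,210).

```bash
python3 -c "
from bench import ctrl
print(ctrl.finish_job())"
```

```text
the job is handed in; nothing more can be done
None
```

I handed the job in at about 35 s: the stripper dog is standing in the tray, the knock-out lever is down, and the blank lies flat near the centre of the iron plate with the beaker upright; no verdict was returned.

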